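# Reassemble the washed slow-drip coffee filter on its mug

### The job

The metal slow-drip coffee filter has been washed and its four parts stand on the draining mat. Put it together again on the mug, where the mug stands, from the bottom up and one part at a time: the wide plate level on the mug with its foot in the mouth, the chamber in the plate's collar, the press down on the chamber's floor, and last the lid over the chamber's mouth, each fully seated and let go. Do not knock over or push aside the mug or the things standing around.

Things in the scene. Friction and masses are not known exactly. Their poses are not given: they have to be found in the camera images.
- mug: white china mug with a loop handle, 92 mm across and 95 mm high, about 0.27 kg, loose, standing upright on the worktop. Origin at the underside, under the middle of mug and handle together (17 mm from the mug's own axis); z up; the handle points to its -y.
- mug_rim (a point): centre of the mug's round open mouth, at the height of the rim (95 mm above the worktop). The rim is 92 mm across outside, about 84 mm inside. Its axes are those of the mug.
- drying_mat: square grey ribbed draining mat, 210 x 210 x 6 mm, fixed; origin at the centre of its underside, z up. The four parts stand upright on it, at start about 115 mm apart in a square, which part where varies. Left of and behind the work stands a fixed black coffee brewer, about 0.3 m high, its head overhanging to the front; the arm must go round it.
- filter_plate: Round aluminium base plate, the widest part, 0.07 kg. Origin: centre of the underside, z up. Foot 62 mm across (68 at its top), z 0 to 6; flange 100 mm across, z 6 to 9; open collar z 9 to 21, outside 61 mm across at its foot, 66 at its mouth, inside 56 widening to 61: grasp round the collar. Seated, the flange lies on the mug's rim, origin 6 mm below the rim.
- filter_chamber: Chamber, an open aluminium cup 50 mm high, 0.07 kg. Origin: centre of the underside, z up. Outside 52 mm across (foot 48), the top 6 mm flared to 58; inside 47 (mouth 53), floor 3 mm thick. Grasp round the outside. Seated in the collar, its origin is 9 mm above the plate's origin.
- filter_press: Gravity press, aluminium, 0.045 kg: a disc 40 mm across, 3.5 mm thick, with a thin upright stem and a knob 13 mm across (z 43 to 59): grasp the knob. Origin: centre of the disc's underside, z up. Seated on the chamber's floor, its origin is 3 mm above the chamber's, and the knob stands 12 mm out of the mouth.
- filter_lid: Stepped aluminium lid, 41 mm high, 0.05 kg. Origin: centre of the skirt's lower edge, z up. Skirt z 0 to 8, outside 74 mm across, inside 69 narrowing to 65; then a shoulder; dome 49 mm across up to z 27; grip knob 16 mm across, z 29 to 41: grasp the knob. Seated, the shoulder lies on the chamber's rim, origin 42 mm above the chamber's.
- honey_jar: glass honey jar with a green lid, 64 mm across and 84 mm high, a bystander behind the work; origin at the centre of its underside.
- kitchen_timer: round kitchen timer, red top on a white base, 61 mm across and 42 mm high, a bystander to the right of the work; origin at the centre of its underside.

How it is judged:
By the outcome, as a careful person would: the job done as asked, in the order asked, and still so for the second after the job is handed in, with the robot touching nothing.
It also fails if it takes over 112 s, if anything falls off the work surface, if the arm or the gripper's body presses on something with over 40 N, if the wrist force passes 120 N, or if a joint passes its speed limit or range.

### The arm

A 6-joint arm with a two-finger parallel gripper is mounted at the origin on a cart in front of the work surface, level with it; the furniture and walls round the work are solid. World frame = base frame: x ahead of the robot, y to its left, z up, the work surface at z = 0. Lengths are in m, angles in rad, forces in N, time in s.
With the tool pointing down it reaches from about 0.3 to 0.85 m from the base axis. Payload 4.2 kg.
Tool frame: the origin (TCP) lies midway between the tips of the shut fingers; the grasp point (between the pads) lies 19 mm behind it; z points along the fingers, y is the line along which they close (so a half turn about z gives the same grasp; the last joint's range is limited). The gripper opens to 91 mm and grips with 3 to 60 N. Pads are 32 mm wide; open, the fingers measure 118 mm over their backs; the gripper's body (76 mm by 178 mm) begins 60 mm behind the grasp point.
Start: joints at [1.273, 0.32, 1.565, -0, 1.257, -0.02], TCP at [0.158, 0.553, 0.214] pointing down, gripper open.
Joint ranges: [-3.11, 3.11], [-0.84, 2.01], [0.21, 2.61], [-1.34, 4.49], [0.05, 2.63], [-2.56, 2.56]. Speed limits (rad/s): [2.57, 2.57, 3.14, 3.14, 3.14, 3.14].

### API

Orientations are given as a unit quaternion [x, y, z, w].
In Python, from bench import * gives the robot as it stands.
- The arm moves only by the tool carry_out, never from a script. Its argument "targets" is a list that holds one entry, the list of rows, each a list of 7 numbers: the shift along the world's x, y, z in units of 40 mm (1.0 is 40 mm), then the turn, a rotation vector about the world's x, y, z in units of 8 degrees (1.0 is 8 degrees), then the closure, from 0 (fully open) to 1 (shut). In form: [[[tx, ty, tz, ax, ay, az, grip], ...]]. A call has 1 to 5 rows; each row is the pose to reach, as a shift and turn from the pose commanded when the call began; what a row does not reach only later rows make up. A row lasts 1/10 s, in which the tool goes at most 50 mm and 8.59 degrees, less where a joint would pass 70% of its speed; a pose out of reach is approached as far as the arm can. A call with a gripper value outside its range is refused whole. The fingers move at their own pace and stop on an object; the grip force is fixed at half the most. Time passes only in rows, so rows that repeat a pose let the fingers close. It gives the time, the measured TCP pose, the force, the opening and the grip force at its end, in the units of the state.
- state(): the state, without advancing time (a new reading comes with each control period).
- grab_frame(name): name is "side" or "top"; returns a dict with "pixels" (400x640x3 uint8, red, green, blue), "fx", "fy", "cx", "cy" (pixels), "dist" ([k1, k2, p1, p2, k3] as OpenCV has them; the pictures are not rectified), "origin" and "attitude" of the camera in the world. Camera axes: x right, y down, z forward; pixel columns grow to the right and rows downward; lengths in m; the calibration is good to about 2 mm. A picture is of the moment at which its call begins. There is no depth.
- close_job(): hands the job in; it is judged then, once.
Trained networks look in the newest picture that a camera, given by its name, has taken for a name from the list of things; names that differ only in an ending like _2 or _b are one class to them, and where a whole thing is asked for, a point or a joint stands for the part that bears it (a point fixed in the world has none). Each returns a list of dicts, best first, with "confidence" (0 to 1); they miss things now and then, are a little off and sometimes report something else, mostly with a low value. They report only what shows in the picture. A call takes as long as a camera call.
- regions_of(target, camera): "mask" (400x640 bool, what is visible of it) and "rect" ([left, top, right, bottom] in pixels, round what is visible of it).
The state is a dict: "time_s": time; "qpos": joint angles; "qd": joint speeds; "joint_torque": joint torques, N m; "position": TCP position; "orientation": TCP orientation; "ft_force": force on the tool from outside, world axes, zero at the start; "moment": the same for the moment, N m; "width": finger opening in m; "finger_force": force on a finger pad.
Only numpy, scipy, OpenCV 4.12 (cv2) and the standard library are available. Lean on these libraries where they do the work, as an engineer would, in place of code of your own. Each camera call takes 0.05 s, during which the arm holds its last target. There are 200 camera calls.

## Working session

There is one attempt and no reset: what is moved stays moved. The work goes in short steps, Python scripts to look and compute and a tool call to move; the robot and the scene stay as the last step left them, time stands still between calls to the robot, and variables do not carry over. Pictures are saved under pics/ and viewed, at most 14 in all, crops included, and the job is handed in when it is done.

Besides the shell and the picture viewer there is one more tool, called after "Call:" by a JSON object that holds its "api" and its "payload", one argument or row to a line. carry_out: Moves the arm, as the interface text tells. Its arguments: {"type":"object","properties":{"targets":{"type":"array","items":{"type":"array","items":{"type":"array","items":{"type":"number"}}}}},"required":["targets"]}

```bash
mkdir -p pics; ls; cat > h.py <<'E'
from bench import *
import numpy as np, cv2
from scipy.spatial.transform import Rotation as R
def cam(n):
    f=grab_frame(n); K=np.array([[f['fx'],0,f['cx']],[0,f['fy'],f['cy']],[0,0,1.]]); return f,K
def rot(f):
    a=np.array(f['attitude'],float); return a if a.shape==(3,3) else R.from_quat(a).as_matrix()
def ray(f,K,uv):
    p=cv2.undistortPoints(np.array([[uv]],float),K,np.array(f['dist'],float))[0,0]
    return rot(f)@np.array([p[0],p[1],1.])
def onz(f,K,uv,z):
    d=ray(f,K,uv);o=np.array(f['origin']);return o+d*(z-o[2])/d[2]
def proj(f,K,P):
    M=rot(f);o=np.array(f['origin']);t=-M.T@o
    return cv2.projectPoints(np.atleast_2d(P).astype(float),cv2.Rodrigues(M.T)[0],t,K,np.array(f['dist'],float))[0][:,0]
E
python3 - <<'E'
from h import *
for n in("top","side"):
    f,K=cam(n); cv2.imwrite(f'pics/{n}0.png',f['pixels'][:,:,::-1]); print(n,f['origin'],f['attitude'],f['fx'],f['fy'],f['cx'],f['cy'],f['dist'])
    for t in("mug","drying_mat","filter_plate","filter_chamber","filter_press","filter_lid","honey_jar","kitchen_timer"):
        print(t,[(round(r['confidence'],2),[int(v) for v in r['rect']]) for r in regions_of(t,n)][:3])
print(state())
E
```

```text
pics
top [ 0.48473969 -0.02670582  1.22706904] [ 0.71432101 -0.69686646  0.04263048 -0.04801336] 494.38609176849224 494.38609176849224 322.0191538995317 194.80127852816784 [-0.0416352  0.         0.         0.         0.       ]
mug [(0.76, [327, 178, 367, 227])]
drying_mat [(0.64, [189, 182, 298, 292])]
filter_plate [(0.72, [195, 201, 235, 239])]
filter_chamber [(0.67, [258, 239, 283, 261])]
filter_press [(0.67, [247, 124, 276, 155]), (0.6, [219, 260, 236, 276])]
filter_lid [(0.71, [241, 192, 275, 222])]
honey_jar [(0.85, [248, 124, 276, 158])]
kitchen_timer [(0.86, [420, 181, 445, 208])]
side [0.22507519 0.60122168 0.48644345] [-0.23217603  0.83348238 -0.47981242  0.14553851] 379.29058033833775 379.29058033833775 324.6286943810972 201.27094695620602 [-0.01698039  0.          0.          0.          0.        ]
mug [(0.97, [321, 173, 360, 226])]
drying_mat [(0.58, [234, 251, 368, 339])]
filter_plate [(0.93, [238, 284, 296, 322])]
filter_chamber [(0.62, [325, 241, 356, 279])]
filter_press [(0.89, [320, 289, 346, 327])]
filter_lid [(0.92, [265, 245, 304, 278])]
honey_jar [(0.64, [209, 201, 248, 250])]
kitchen_timer [(0.92, [358, 162, 375, 180])]
{'time_s': 0.9, 'qpos': array([ 1.27302715e+00,  3.19582917e-01,  1.56448009e+00, -6.63947673e-06,
        1.25742715e+00, -2.00058149e-02]), 'qd': array([-4.12661345e-04,  1.26651357e-03,  1.83696273e-04,  1.33816824e-03,
        1.54618181e-03, -2.67451188e-06]), 'joint_torque': array([ 4.78942111e-04, -4.12345147e+01, -2.32234150e+01,  7.28717493e-02,
        3.75758659e-02,  4.95998250e-06]), 'position': array([0.15767708, 0.55297409, 0.21399351]), 'orientation': array([1.38434638e-01, 9.90371571e-01, 5.01042560e-05, 1.12270235e-05]), 'ft_force': array([-0.5100655 , -0.15269736, -0.21362007]), 'moment': array([0.01634766, 0.0111049 , 0.01837641]), 'finger_force': 0.0, 'width': 0.09115953068427905}
```

View pics/top0.png

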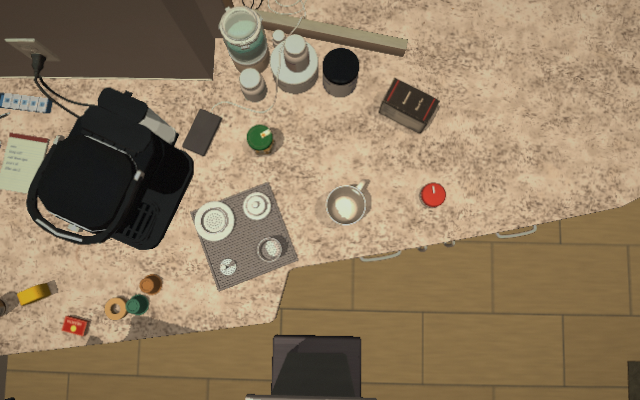

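View pics/side0.png

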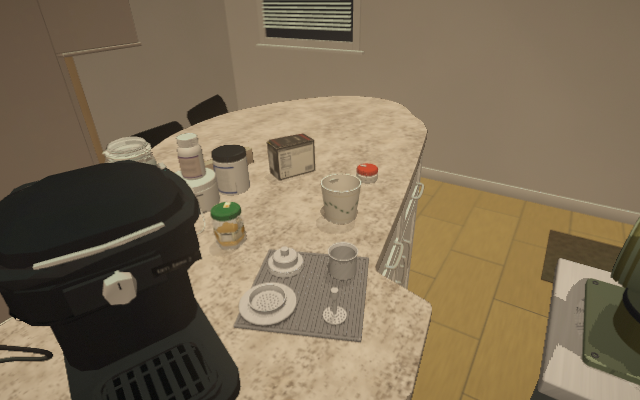

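Top view: the plate is at (214,221), lid (257,206), press (228,267), chamber (271,250), and the mug at (346,205) with its handle up-right. The brewer is on the left. The side view agrees with this. Next I fit the positions from the masks in both cameras.

```bash
cat >> h.py <<'E'
from scipy.optimize import least_squares
PROF={'filter_plate':[(0,31),(6,34),(6,50),(9,50),(21,33)],'filter_chamber':[(0,24),(44,26),(50,29)],
'filter_press':[(0,20),(3.5,20),(43,6.5),(59,6.5)],'filter_lid':[(0,37),(8,37),(27,24.5),(41,8)],'mug':[(3,34),(95,46)],
'honey_jar':[(0,32),(84,32)],'kitchen_timer':[(0,30.5),(42,30.5)]}
TH=np.linspace(0,2*np.pi,72,endpoint=False)
def circ(x,y,z,r): return np.c_[x+r*np.cos(TH),y+r*np.sin(TH),np.full(72,z)]
def sil(f,K,name,x,y,z):
    m=np.zeros((1600,2560),np.uint8); c=[proj(f,K,circ(x,y,z+a/1e3,r/1e3)) for a,r in PROF[name]]
    for i in range(len(c)-1):
        h=cv2.convexHull(np.vstack(c[i:i+2]).astype(np.float32))[:,0]
        cv2.fillPoly(m,[np.round(h*4+1.5).astype(np.int32)],1)
    return cv2.resize(m.astype(np.float32),(640,400),interpolation=cv2.INTER_AREA)
def fit(name,n,f,K,z,which=0,xy0=None):
    r=regions_of(name,n)
    if not r: return None
    r=r[which]; m=r['mask'].astype(np.float32)
    if name=='mug': m=cv2.morphologyEx(m,cv2.MORPH_OPEN,cv2.getStructuringElement(cv2.MORPH_ELLIPSE,(17,17)))
    c=lambda q:np.array([(q.sum(0)*np.arange(640)).sum(),(q.sum(1)*np.arange(400)).sum()])/q.sum()
    t=c(m); p=onz(f,K,t,z+.02)[:2] if xy0 is None else np.array(xy0)
    for _ in range(6):
        e=t-c(sil(f,K,name,*p,z)); J=np.array([(proj(f,K,[[p[0]+d[0],p[1]+d[1],z+.02]])-proj(f,K,[[*p,z+.02]]))[0]/1e-2 for d in((.01,0),(0,.01))]).T
        p=p+np.linalg.solve(J,e)
    s=sil(f,K,name,*p,z)>.5; iou=(s&(m>0)).sum()/(s|(m>0)).sum()
    return p.round(4),round(float(iou),2),round(r['confidence'],2)
E
python3 - <<'E'
from h import *
F={}
for n in("top","side"):
    f,K=cam(n);F[n]=f,K
    for t,z in(("mug",0),("filter_plate",.006),("filter_chamber",.006),("filter_press",.006),("filter_lid",.006),("honey_jar",0),("kitchen_timer",0)):
        print(n,t,fit(t,n,f,K,z,1 if (n,t)==("top","filter_press") else 0))
f,K=F['top']
print('brewer', onz(f,K,(192,180),.02),onz(f,K,(180,125),.3),onz(f,K,(145,215),.3),onz(f,K,(45,225),.3))
E
```

```text
top mug (array([ 0.6101, -0.0714]), 0.97, 0.59)
top filter_plate (array([0.5706, 0.2494]), 0.98, 0.75)
top filter_chamber (array([0.5032, 0.1042]), 0.92, 0.6)Traceback (most recent call last):
  File "<stdin>", line 6, in <module>
  File "h.py", line 31, in fit
    r=r[which]; m=r['mask'].astype(np.float32)
      ~^^^^^^^
IndexError: list index out of range
```

Call:
{"api": "carry_out", "payload": {
  "targets": [
    [[0.5,-1,0.6,0,0,-1,0],[1,-2.2,1.2,0,0,-2,0],[1.5,-3.3,1.5,0,0,-3,0],[2,-4.4,1.5,0,0,-4,0],[2.5,-5.5,1.5,0,0,-5,0]]
  ]
}}

```text
time_s: 1.65
position: [0.2566, 0.3352, 0.2748]
orientation: [0.471, 0.882, 0.001, 0.0]
ft_force: [1.1, 0.4, -0.3]
width: 0.0915
finger_force: 0.0
```

```bash
python3 - <<'E'
from h import *
F={}
for n in("top","side"):
    f,K=cam(n);F[n]=f,K;cv2.imwrite(f'pics/{n}1.png',f['pixels'][:,:,::-1])
    for t,z in(("mug",0),("filter_plate",.006),("filter_chamber",.006),("filter_press",.006),("filter_lid",.006),("honey_jar",0),("kitchen_timer",0)):
        k=0
        rs=regions_of(t,n)
        for i,r in enumerate(rs):
            if t=="filter_press" and n=="top" and r['rect'][1]>200:k=i
        print(n,t,fit(t,n,f,K,z,k))
f,K=F['top']
print('brewer', onz(f,K,(192,180),.02),onz(f,K,(180,125),.3),onz(f,K,(145,215),.3),onz(f,K,(45,225),.3))
E
```

```text
top mug (array([ 0.6101, -0.0721]), 0.98, 0.57)
top filter_plate (array([0.5715, 0.2489]), 0.98, 0.94)
top filter_chamber (array([0.5044, 0.1047]), 0.93, 0.94)
top filter_press (array([0.4593, 0.2122]), 0.88, 0.51)
top filter_lid (array([0.6091, 0.1456]), 0.88, 0.68)
top honey_jar (array([0.7679, 0.1355]), 0.97, 0.9)
top kitchen_timer (array([ 0.6472, -0.2856]), 0.86, 0.63)
side mug (array([ 0.6069, -0.0676]), 0.96, 0.72)
side filter_plate (array([0.5697, 0.2503]), 0.97, 0.65)
side filter_chamber (array([0.5015, 0.1082]), 0.96, 0.95)
side filter_press (array([0.4566, 0.215 ]), 0.72, 0.72)
side filter_lid (array([0.608 , 0.1483]), 0.91, 0.77)
side honey_jar (array([0.7668, 0.1385]), 0.96, 0.72)
side kitchen_timer (array([0.7923, 0.1161]), 0.56, 0.64)
brewer [0.66949358 0.30810326 0.02      ] [0.73386512 0.2604295  0.3       ] [0.5574694  0.31630917 0.3       ] [0.53327205 0.50886505 0.3       ]
```

View pics/top1.png

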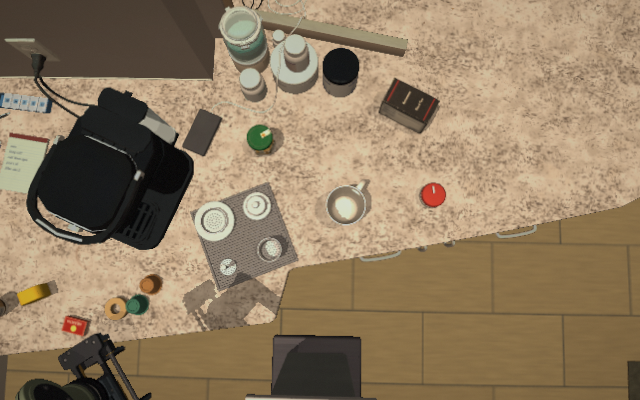

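Call:
{"api": "carry_out", "payload": {
  "targets": [
    [[1,-0.65,0,0,0,-1.05,0],[2,-1.3,0,0,0,-2.1,0],[3,-1.95,0,0,0,-3.15,0],[4,-2.6,0,0,0,-4.2,0],[5,-3.25,0,0,0,-5.2,0]]
  ]
}}

```text
time_s: 3.65
position: [0.4574, 0.2055, 0.2741]
orientation: [0.754, 0.657, 0.0, -0.0]
ft_force: [1.2, 1.3, 1.4]
width: 0.091
finger_force: 0.0
```

Call:
{"api": "carry_out", "payload": {
  "targets": [
    [[0.8,0.2,-0.6,0,0,-0.6,0],[1.6,0.6,-1.4,0,0,-1.2,0],[2.4,0.9,-2.2,0,0,-1.2,0],[2.83,1.17,-3,0,0,-1.2,0],[2.83,1.17,-3,0,0,-1.2,0]]
  ]
}}

```text
time_s: 4.15
position: [0.5684, 0.2532, 0.1481]
orientation: [0.804, 0.594, -0.005, -0.001]
ft_force: [0.0, -0.6, -0.2]
width: 0.0909
finger_force: 0.0
```

```bash
python3 - <<'E'
from h import *
s=state();print(s['position'],s['qpos'],R.from_quat(s['orientation']).as_matrix()[:,1:],s['ft_force'])
f,K=cam('side');cv2.imwrite('pics/s2.png',f['pixels'][:,:,::-1]);print(proj(f,K,s['position']))
E
```

```text
[0.56837122 0.25324987 0.14813873] [4.00653852e-01 4.43239824e-01 1.54238277e+00 5.71107430e-05
 1.16534962e+00 6.99417133e-01] [[ 0.95566332 -0.0086571 ]
 [-0.29437328 -0.00360984]
 [-0.00721095 -0.99995601]] [ 0.0374513  -0.60797233 -0.20710983]
[[258.44080686 239.18368745]]
```

View pics/s2.png

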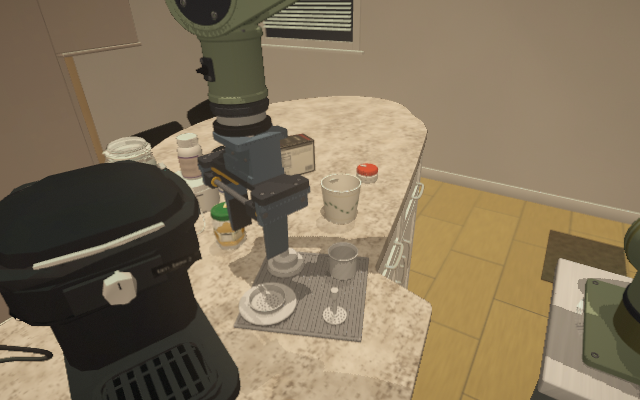

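The arm is clear of the brewer, and the fingertips at (240,225)/(277,255) straddle the plate. I lower and grip.

Call:
{"api": "carry_out", "payload": {
  "targets": [
    [[0,0,-1,0,0,0,0],[0,0,-2,0,0,0,0],[0,0,-2.8,0,0,0,0],[0,0,-3.2,0,0,0,0],[0,0,-3.2,0,0,0,0]]
  ]
}}

```text
time_s: 4.7
position: [0.5677, 0.2529, 0.0257]
orientation: [0.804, 0.594, -0.001, -0.0]
ft_force: [-0.1, 0.6, -0.5]
width: 0.091
finger_force: 0.0
```

Call:
{"api": "carry_out", "payload": {
  "targets": [
    [[0,0,-0.1,0,0,0,0],[0,0,-0.2,0,0,0,0],[0,0,-0.2,0,0,0,0],[0,0,-0.2,0,0,0,0.3]]
  ]
}}

```text
time_s: 5.1
position: [0.5696, 0.2537, 0.0189]
orientation: [0.804, 0.594, 0.001, 0.0]
ft_force: [-0.2, 1.4, 0.2]
width: 0.0863
finger_force: 0.0
```

Call:
{"api": "carry_out", "payload": {
  "targets": [
    [[0,0,0,0,0,0,0.6],[0,0,0,0,0,0,0.6],[0,0,0,0,0,0,0.6],[0,0,0,0,0,0,0.6]]
  ]
}}

```text
time_s: 5.5
position: [0.5695, 0.2535, 0.0182]
orientation: [0.804, 0.594, 0.0, 0.0]
ft_force: [0.5, -0.2, 1.4]
width: 0.062
finger_force: 30.0
```

```bash
python3 - <<'E'
from h import *
s=state();print(s['position'],s['width'],s['finger_force'],s['ft_force'])
f,K=cam('side');print(fit('filter_plate','side',f,K,.006));cv2.imwrite('pics/s3.png',cv2.resize(f['pixels'][200:340,180:380,::-1],None,fx=4,fy=4))
E
```

```text
[0.56945717 0.25354321 0.01819783] 0.06195906329079528 30.000193869054783 [ 0.52660975 -0.17927941  1.35095057]
(array([0.5673, 0.2615]), 0.51, 0.56)
```

View pics/s3.png

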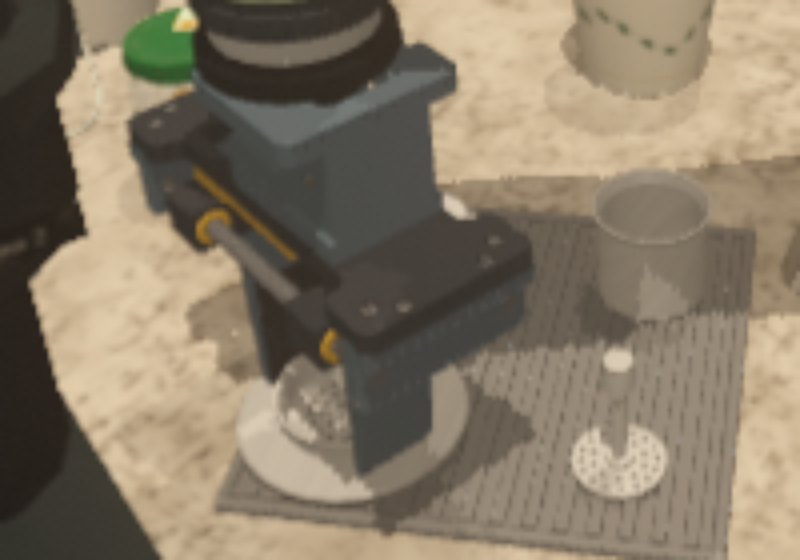

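The collar is gripped (62 mm, 30 N) and the plate is level. I lift it and carry it to the mug.

Call:
{"api": "carry_out", "payload": {
  "targets": [
    [[0,0,0.6,0,0,0,0.6],[0,0,1.4,0,0,0,0.6],[0,0,2.2,0,0,0,0.6],[0,-0.3,3,0,0,0,0.6],[0,-1,3.7,0,0,0,0.6]]
  ]
}}

```text
time_s: 6.1
position: [0.5692, 0.2147, 0.1672]
orientation: [0.804, 0.595, 0.001, -0.0]
ft_force: [0.3, -0.7, -0.9]
width: 0.0623
finger_force: 30.0
```

Call:
{"api": "carry_out", "payload": {
  "targets": [
    [[0.2,-0.9,0.2,0,0,0,0.6],[0.4,-1.8,0.2,0,0,0,0.6],[0.6,-2.7,0.2,0,0,0,0.6],[0.8,-3.6,0.2,0,0,0,0.6],[0.9,-4.5,0.2,0,0,0,0.6]]
  ]
}}

```text
time_s: 6.6
position: [0.6053, 0.0321, 0.1736]
orientation: [0.804, 0.594, -0.0, -0.0]
ft_force: [0.1, 0.3, -0.5]
width: 0.0626
finger_force: 30.0
```

Call:
{"api": "carry_out", "payload": {
  "targets": [
    [[0.05,-0.8,0,0,0,0,0.6],[0.1,-1.6,0,0,0,0,0.6],[0.1,-2.4,0,0,0,0,0.6],[0.1,-2.5,0,0,0,0,0.6],[0.1,-2.5,0,0,0,0,0.6]]
  ]
}}

```text
time_s: 7.1
position: [0.6088, -0.0671, 0.1735]
orientation: [0.805, 0.593, -0.0, -0.001]
ft_force: [-0.4, 1.0, 0.4]
width: 0.0623
finger_force: 30.0
```

```bash
python3 - <<'E'
from h import *
s=state();p=s['position'];print(p,s['width'],s['finger_force'],s['ft_force'])
for n in('top','side'):
    f,K=cam(n);print(fit('mug',n,f,K,0),fit('filter_plate',n,f,K,p[2]-.0122))
    cv2.imwrite(f'pics/{n}4.png',f['pixels'][:,:,::-1])
E
```

```text
[ 0.60880989 -0.06709631  0.17350066] 0.06229117695263862 29.999857754737604 [-0.44856124  0.99920352  0.40075171]
None None
(array([ 0.6068, -0.068 ]), 0.97, 0.59) (array([ 0.613 , -0.0591]), 0.62, 0.77)
```

View pics/side4.png

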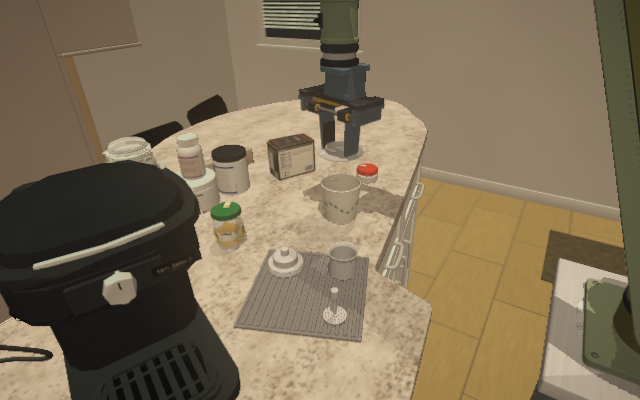

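The plate hangs over the mug with its flange at about (341,152), in line with the mug mouth at (340,180). I lower it.

Call:
{"api": "carry_out", "payload": {
  "targets": [
    [[0,0,-0.5,0,0,0,0.6],[0,0,-1,0,0,0,0.6],[0,0,-1.35,0,0,0,0.6],[0,0,-1.35,0,0,0,0.6],[0,0,-1.35,0,0,0,0.6]]
  ]
}}

```text
time_s: 7.9
position: [0.6094, -0.066, 0.1203]
orientation: [0.804, 0.594, 0.0, 0.0]
ft_force: [-0.8, -0.1, -1.2]
width: 0.0623
finger_force: 30.0
```

```bash
python3 - <<'E'
from h import *
s=state();p=s['position'];print(p,s['width'],s['finger_force'],s['ft_force'])
f,K=cam('side');I=f['pixels'][:,:,::-1].copy()
for z,r,c in((.095,.046,(0,0,255)),):
    cv2.polylines(I,[np.round(proj(f,K,circ(.6068,-.068,z,r))*16).astype(np.int32)],True,c,1,0,4)
cv2.imwrite('pics/s5.png',np.hstack([cv2.resize(X[100:240,290:390],None,fx=4,fy=4,interpolation=cv2.INTER_CUBIC) for X in(f['pixels'][:,:,::-1],I)]))
E
```

```text
[ 0.6094249  -0.06600873  0.12025731] 0.06232123829523338 29.999783153180033 [-0.84941102 -0.1449279  -1.16936442]
```

View pics/s5.png

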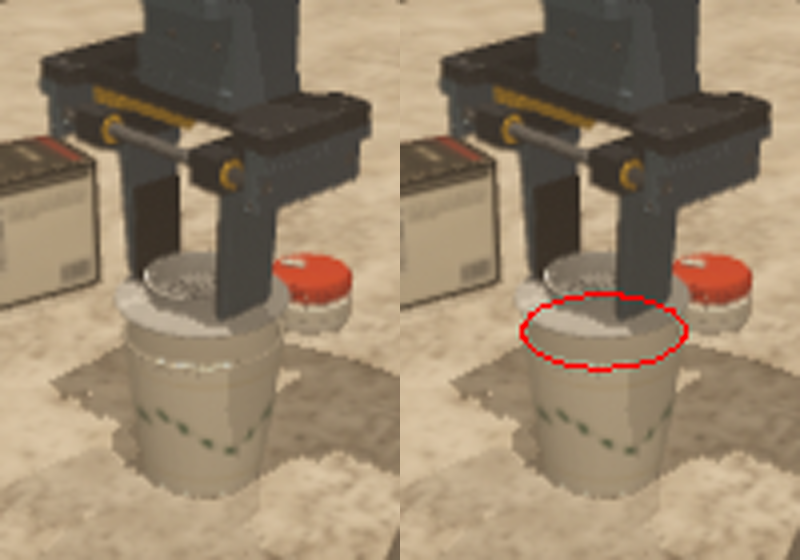

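The plate is centred over the mug rim (column ≈ 602 of the crop against 605). I lower it gently to contact.

Call:
{"api": "carry_out", "payload": {
  "targets": [
    [[0,0,-0.15,0,0,0,0.6],[0,0,-0.3,0,0,0,0.6],[0,0,-0.4,0,0,0,0.6],[0,0,-0.45,0,0,0,0.6],[0,0,-0.45,0,0,0,0.6]]
  ]
}}

```text
time_s: 8.45
position: [0.6089, -0.0665, 0.1015]
orientation: [0.804, 0.594, -0.0, -0.0]
ft_force: [0.3, 1.0, -1.0]
width: 0.0626
finger_force: 30.0
```

Call:
{"api": "carry_out", "payload": {
  "targets": [
    [[0,0,-0.03,0,0,0,0.6],[0,0,-0.06,0,0,0,0.6],[0,0,-0.06,0,0,0,0.6]]
  ]
}}

```text
time_s: 8.75
position: [0.6095, -0.0665, 0.1009]
orientation: [0.804, 0.594, 0.0, 0.0]
ft_force: [-1.8, 0.4, 5.4]
width: 0.0625
finger_force: 30.0
```

Contact shows as 5.4 N. I release and rise.

Call:
{"api": "carry_out", "payload": {
  "targets": [
    [[0,0,0,0,0,0,0.4],[0,0,0,0,0,0,0.2],[0,0,0.02,0,0,0,0],[0,0,0.1,0,0,0,0],[0,0,0.3,0,0,0,0]]
  ]
}}

```text
time_s: 9.25
position: [0.6087, -0.0664, 0.1111]
orientation: [0.804, 0.594, -0.001, -0.001]
ft_force: [-0.3, 0.6, -0.1]
width: 0.0899
finger_force: 0.0
```

Call:
{"api": "carry_out", "payload": {
  "targets": [
    [[0,0,0.8,0,0,0,0],[0,0,1.6,0,0,0,0],[-0.3,0.6,2.2,0,0,0,0],[-0.8,1.6,2.2,0,0,0,0],[-1.3,2.6,2.2,0,0,0,0]]
  ]
}}

```text
time_s: 9.75
position: [0.5574, 0.0382, 0.2012]
orientation: [0.805, 0.593, 0.001, 0.001]
ft_force: [0.2, 1.5, -0.3]
width: 0.0913
finger_force: 0.0
```

Call:
{"api": "carry_out", "payload": {
  "targets": [
    [[-0.5,1,0,0,0,0,0],[-1,1.7,-0.5,0,0,0,0],[-1.35,1.7,-1,0,0,0,0],[-1.35,1.7,-1,0,0,0,0],[-1.35,1.7,-1,0,0,0,0]]
  ]
}}

```text
time_s: 10.25
position: [0.5041, 0.1055, 0.1604]
orientation: [0.804, 0.594, 0.001, 0.0]
ft_force: [-0.4, -0.4, 1.0]
width: 0.0909
finger_force: 0.0
```

```bash
python3 - <<'E'
from h import *
s=state();p=s['position'];print(p,s['width'],s['ft_force'])
for n in('top','side'):
    f,K=cam(n)
    print(n,fit('mug',n,f,K,0),fit('filter_plate',n,f,K,.089),fit('filter_chamber',n,f,K,.006))
    if n=='side':
        I=f['pixels'][:,:,::-1].copy()
        cv2.imwrite('pics/s6.png',cv2.resize(I[140:340,230:410],None,fx=3,fy=3,interpolation=cv2.INTER_CUBIC))
E
```

```text
[0.5040546  0.105505   0.16044328] 0.09089990194113313 [-0.42806577 -0.43404989  0.98978918]
top None (array([ 0.61  , -0.0712]), 0.98, 0.57) None
side (array([ 0.587 , -0.0265]), 0.51, 0.77) (array([0.5544, 0.0285]), 0.63, 0.71) (array([0.5018, 0.1081]), 0.96, 0.79)
```

View pics/s6.png

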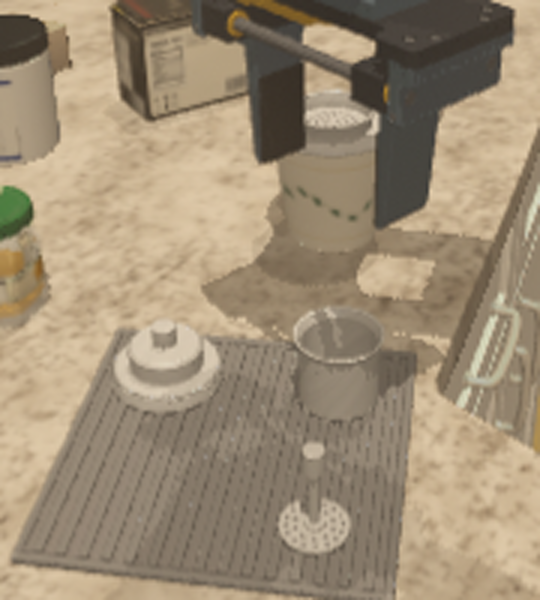

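The plate lies level on the mug at about (340,130) of the crop. Now the chamber.

Call:
{"api": "carry_out", "payload": {
  "targets": [
    [[0,0,-1,0,0,0,0],[0,0,-2,0,0,0,0],[0,0,-2.9,0,0,0,0],[0,0,-3.35,0,0,0,0],[0,0,-3.35,0,0,0,0]]
  ]
}}

```text
time_s: 11.15
position: [0.5012, 0.105, 0.0231]
orientation: [0.805, 0.594, -0.003, -0.001]
ft_force: [0.5, -0.8, 0.1]
width: 0.0912
finger_force: 0.0
```

Call:
{"api": "carry_out", "payload": {
  "targets": [
    [[0,0,0,0,0,0,0.3],[0,0,0,0,0,0,0.65],[0,0,0,0,0,0,0.65],[0,0,0,0,0,0,0.65],[0,0,0,0,0,0,0.65]]
  ]
}}

```text
time_s: 11.65
position: [0.5035, 0.1056, 0.0264]
orientation: [0.805, 0.594, 0.001, 0.0]
ft_force: [-1.0, -0.1, 6.0]
width: 0.055
finger_force: 30.1
```

Call:
{"api": "carry_out", "payload": {
  "targets": [
    [[0,0,0.2,0,0,0,0.65],[0,0,0.6,0,0,0,0.65],[0,0,1,0,0,0,0.65]]
  ]
}}

```text
time_s: 11.95
position: [0.503, 0.1055, 0.0662]
orientation: [0.804, 0.594, -0.0, -0.0]
ft_force: [0.3, 0.8, -0.2]
width: 0.0544
finger_force: 30.0
```

```bash
python3 - <<'E'
from h import *
s=state();p=s['position'];print(p,s['width'],s['ft_force'])
f,K=cam('side');I=f['pixels'][:,:,::-1].copy()
print(fit('filter_chamber','side',f,K,p[2]-.0205))
cv2.imwrite('pics/s7.png',cv2.resize(I[170:300,270:420],None,fx=4,fy=4,interpolation=cv2.INTER_CUBIC))
E
```

```text
[0.50295674 0.10545725 0.06624162] 0.054437286295109605 [ 0.31764491  0.79344698 -0.22848642]
(array([0.5083, 0.1138]), 0.6, 0.65)
```

View pics/s7.png

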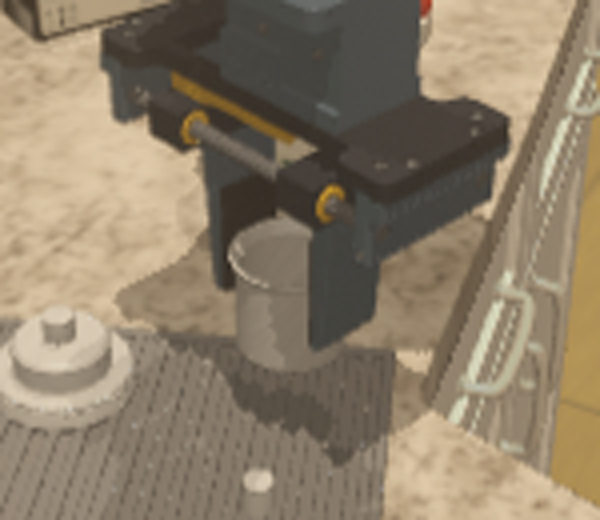

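The chamber is held upright (54 mm, 30 N). I carry it over the collar.

Call:
{"api": "carry_out", "payload": {
  "targets": [
    [[0,0,0.9,0,0,0,0.65],[0,0,1.8,0,0,0,0.65],[0.4,-0.7,2.6,0,0,0,0.65],[0.9,-1.5,2.85,0,0,0,0.65],[1.4,-2.3,2.85,0,0,0,0.65]]
  ]
}}

```text
time_s: 12.55
position: [0.5608, 0.0128, 0.1817]
orientation: [0.804, 0.594, 0.002, 0.001]
ft_force: [0.3, 0.2, -0.7]
width: 0.0542
finger_force: 30.0
```

Call:
{"api": "carry_out", "payload": {
  "targets": [
    [[0.5,-0.8,0,0,0,0,0.65],[1,-1.7,0,0,0,0,0.65],[1.24,-2.09,0,0,0,0,0.65],[1.24,-2.09,0,0,0,0,0.65],[1.24,-2.09,0,0,0,0,0.65]]
  ]
}}

```text
time_s: 13.05
position: [0.608, -0.0694, 0.1788]
orientation: [0.805, 0.594, -0.0, -0.001]
ft_force: [0.6, 1.0, -1.1]
width: 0.0547
finger_force: 30.0
```

```bash
python3 - <<'E'
from h import *
s=state();p=s['position'];print(p,s['width'],s['ft_force'])
f,K=cam('side');I=f['pixels'][:,:,::-1].copy()
print(fit('mug','side',f,K,0),fit('filter_plate','side',f,K,.089))
cv2.imwrite('pics/s8.png',cv2.resize(I[80:240,270:410],None,fx=3.6,fy=3.6,interpolation=cv2.INTER_CUBIC))
E
```

```text
[ 0.60798844 -0.06941362  0.17877301] 0.0546976545097645 [ 0.60709184  0.99279928 -1.11382797]
(array([ 0.5862, -0.0299]), 0.54, 0.82) (array([ 0.6076, -0.0684]), 0.94, 0.81)
```

View pics/s8.png

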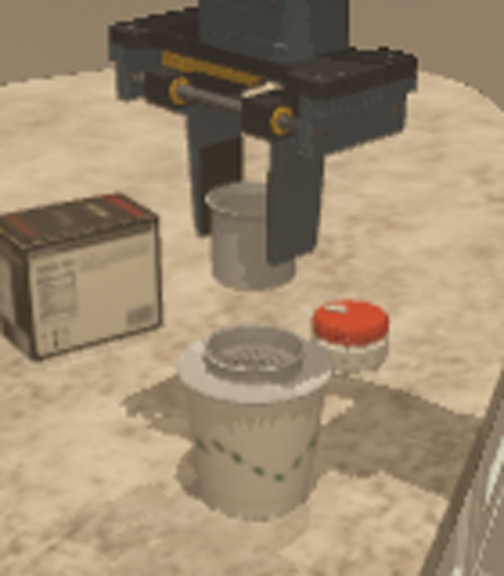

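The chamber (column 253 in the crop) hangs over the collar (also 253), and the plate sits level. I lower it.

Call:
{"api": "carry_out", "payload": {
  "targets": [
    [[0,0,-0.5,0,0,0,0.65],[0,0,-0.9,0,0,0,0.65],[0,0,-1.1,0,0,0,0.65],[0,0,-1.25,0,0,0,0.65],[0,0,-1.35,0,0,0,0.65]]
  ]
}}

```text
time_s: 13.7
position: [0.6088, -0.0696, 0.1256]
orientation: [0.804, 0.594, 0.0, 0.0]
ft_force: [-0.8, 0.3, -1.0]
width: 0.0547
finger_force: 30.0
```

Call:
{"api": "carry_out", "payload": {
  "targets": [
    [[0,0,0,0,0,0,0.65],[0,0,-0.05,0,0,0,0.65],[0,0,-0.1,0,0,0,0.65],[0,0,-0.1,0,0,0,0.65]]
  ]
}}

```text
time_s: 14.1
position: [0.6088, -0.0701, 0.1215]
orientation: [0.804, 0.594, 0.0, 0.0]
ft_force: [-0.1, -0.1, -0.8]
width: 0.0544
finger_force: 30.0
```

Call:
{"api": "carry_out", "payload": {
  "targets": [
    [[0,0,-0.03,0,0,0,0.65],[0,0,-0.06,0,0,0,0.65],[0,0,-0.06,0,0,0,0.65]]
  ]
}}

```text
time_s: 14.4
position: [0.6087, -0.0701, 0.119]
orientation: [0.804, 0.594, -0.0, -0.0]
ft_force: [-0.2, 0.6, -0.9]
width: 0.0547
finger_force: 30.0
```

Call:
{"api": "carry_out", "payload": {
  "targets": [
    [[0,0,-0.03,0,0,0,0.65],[0,0,-0.03,0,0,0,0.65]]
  ]
}}

```text
time_s: 14.6
position: [0.609, -0.0701, 0.1183]
orientation: [0.804, 0.594, 0.0, 0.0]
ft_force: [0.4, -0.9, 1.5]
width: 0.0548
finger_force: 30.0
```

Call:
{"api": "carry_out", "payload": {
  "targets": [
    [[0,0,-0.03,0,0,0,0.65],[0,0,-0.03,0,0,0,0.65]]
  ]
}}

```text
time_s: 14.8
position: [0.6091, -0.0702, 0.1181]
orientation: [0.804, 0.594, 0.0, 0.001]
ft_force: [-0.5, -0.0, 6.8]
width: 0.0546
finger_force: 30.0
```

Call:
{"api": "carry_out", "payload": {
  "targets": [
    [[0,0,0,0,0,0,0.45],[0,0,0,0,0,0,0.2],[0,0,0,0,0,0,0],[0,0,0.2,0,0,0,0],[0,0,0.6,0,0,0,0]]
  ]
}}

```text
time_s: 15.3
position: [0.6078, -0.07, 0.1398]
orientation: [0.804, 0.594, -0.001, -0.001]
ft_force: [0.4, 0.2, -0.1]
width: 0.0835
finger_force: 0.0
```

Call:
{"api": "carry_out", "payload": {
  "targets": [
    [[0,0,0.9,0,0,0,0],[0,0.3,1.8,0,0,0,0],[-0.6,1.3,1.8,0,0,0,0],[-1.1,2.3,1.8,0,0,0,0],[-1.6,3.3,1.8,0,0,0,0]]
  ]
}}

```text
time_s: 15.8
position: [0.5441, 0.063, 0.2134]
orientation: [0.805, 0.594, 0.001, 0.0]
ft_force: [1.0, -0.3, -1.0]
width: 0.0915
finger_force: 0.0
```

Call:
{"api": "carry_out", "payload": {
  "targets": [
    [[-0.6,1,0,0,0,0,0.2],[-1.2,2,0,0,0,0,0.4],[-1.8,3,0,0,0,0,0.5],[-2.16,3.8,-0.5,0,0,0,0.5],[-2.16,3.8,-0.9,0,0,0,0.5]]
  ]
}}

```text
time_s: 16.3
position: [0.4566, 0.2173, 0.177]
orientation: [0.803, 0.596, 0.001, -0.001]
ft_force: [0.4, -0.6, 0.6]
width: 0.0537
finger_force: 0.0
```

```bash
python3 - <<'E'
from h import *
s=state();p=s['position'];print(p,s['width'],s['ft_force'])
for n in('top','side'):
    f,K=cam(n)
    print(n,fit('filter_plate',n,f,K,.089),fit('filter_chamber',n,f,K,.098),[fit('filter_press',n,f,K,.006,i) for i in range(len(regions_of('filter_press',n)))])
    if n=='side':
        cv2.imwrite('pics/s9.png',cv2.resize(f['pixels'][140:340,230:410,::-1],None,fx=3,fy=3,interpolation=cv2.INTER_CUBIC))
E
```

```text
[0.45664995 0.21733735 0.17697609] 0.0537229140982323 [ 0.38109724 -0.62376807  0.55755257]
top None (array([ 0.6102, -0.0707]), 0.96, 0.82) []
side None None [(array([0.4549, 0.2181]), 0.64, 0.78)]
```

View pics/s9.png

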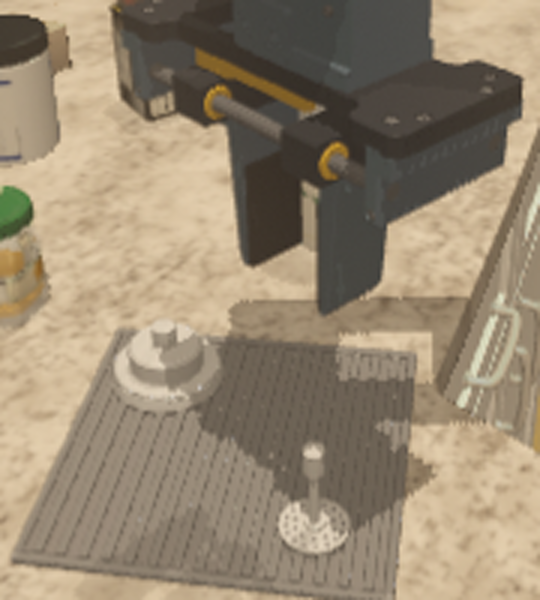

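The press stands at (315,525) with its knob at (314,455). The chamber fits at the seated height in the top view. I lower onto the knob.

Call:
{"api": "carry_out", "payload": {
  "targets": [
    [[0.03,-0.08,-0.7,0,0,0,0.5],[0.03,-0.08,-1.6,0,0,0,0.5],[0.03,-0.08,-2.5,0,0,0,0.5],[0.03,-0.08,-2.95,0,0,0,0.5],[0.03,-0.08,-2.95,0,0,0,0.5]]
  ]
}}

```text
time_s: 17.25
position: [0.4581, 0.2096, 0.0567]
orientation: [0.805, 0.594, -0.003, -0.001]
ft_force: [-0.7, -1.4, 0.3]
width: 0.0458
finger_force: 0.0
```

```bash
python3 - <<'E'
from h import *
s=state();p=s['position'];print(p,s['width'],s['ft_force'])
f,K=cam('side');I=f['pixels'][:,:,::-1].copy()
cv2.imwrite('pics/s10.png',cv2.resize(I[230:340,260:400],None,fx=5,fy=5,interpolation=cv2.INTER_CUBIC)); print(proj(f,K,p)-[260,230])
E
```

```text
[0.45809685 0.20957359 0.05666522] 0.045752750395921304 [-0.68319055 -1.41293877  0.31137619]
[[75.05928652 62.15994397]]
```

View pics/s10.png

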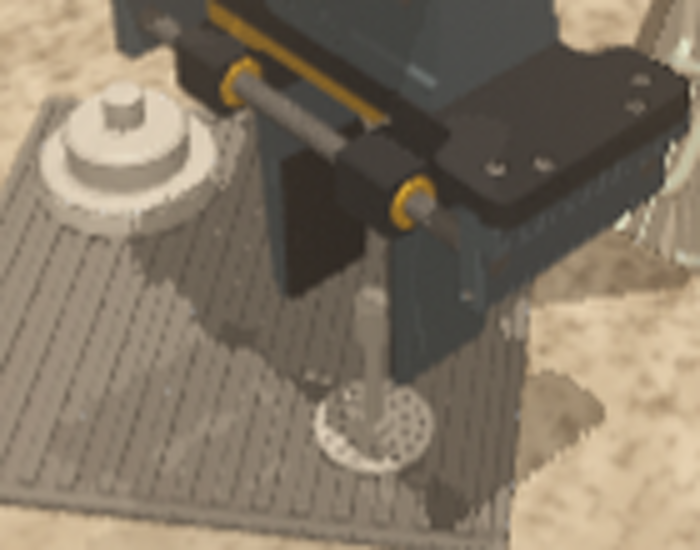

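The knob at (370,300) sits slightly nearer the camera than the finger midpoint (375,311). I shift +y by about 4 mm and close.

Call:
{"api": "carry_out", "payload": {
  "targets": [
    [[0,0.1,-0.05,0,0,0,0.5],[0,0.1,-0.05,0,0,0,0.5],[0,0.1,-0.05,0,0,0,0.8],[0,0.1,-0.05,0,0,0,1],[0,0.1,-0.05,0,0,0,1]]
  ]
}}

```text
time_s: 17.8
position: [0.4598, 0.2148, 0.0572]
orientation: [0.804, 0.594, 0.0, 0.0]
ft_force: [0.0, 0.5, 1.2]
width: 0.0242
finger_force: 0.0
```

Call:
{"api": "carry_out", "payload": {
  "targets": [
    [[0,0,0,0,0,0,1],[0,0,0,0,0,0,1],[0,0,0,0,0,0,1]]
  ]
}}

```text
time_s: 18.1
position: [0.4596, 0.2148, 0.0569]
orientation: [0.804, 0.594, 0.0, 0.0]
ft_force: [-0.9, -0.3, 2.1]
width: 0.0114
finger_force: 30.0
```

Call:
{"api": "carry_out", "payload": {
  "targets": [
    [[0,0,0.3,0,0,0,1],[0,0,0.9,0,0,0,1],[0,0,1.7,0,0,0,1],[0,0,2.6,0,0,0,1],[0,0,3.5,0,0,0,1]]
  ]
}}

```text
time_s: 18.6
position: [0.4593, 0.2146, 0.1988]
orientation: [0.804, 0.594, 0.0, 0.0]
ft_force: [0.7, 0.0, -0.3]
width: 0.0112
finger_force: 30.0
```

Call:
{"api": "carry_out", "payload": {
  "targets": [
    [[0.4,-0.7,0.6,0,0,0,1],[0.8,-1.5,0.8,0,0,0,1],[1.2,-2.3,0.8,0,0,0,1],[1.6,-3.1,0.8,0,0,0,1],[2,-3.9,0.8,0,0,0,1]]
  ]
}}

```text
time_s: 19.1
position: [0.54, 0.0574, 0.2298]
orientation: [0.804, 0.594, 0.0, 0.0]
ft_force: [1.6, 0.4, -1.4]
width: 0.0108
finger_force: 30.0
```

```bash
python3 - <<'E'
from h import *
s=state();p=s['position'];print(p,s['width'],s['ft_force'])
f,K=cam('side');I=f['pixels'][:,:,::-1].copy()
print(fit('filter_press','side',f,K,p[2]-.0509),fit('filter_chamber','side',f,K,.098))
cv2.imwrite('pics/s11.png',cv2.resize(I[60:260,250:410],None,fx=3,fy=3,interpolation=cv2.INTER_CUBIC))
E
```

```text
[0.53995713 0.057373   0.22977324] 0.01081356884053703 [ 1.58241882  0.44337905 -1.369168  ]
(array([0.5237, 0.0807]), 0.31, 0.58) (array([ 0.6182, -0.093 ]), 0.45, 0.6)
```

View pics/s11.png

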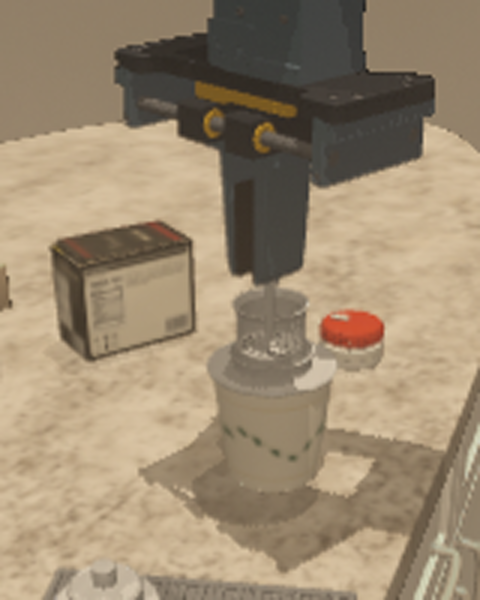

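Call:
{"api": "carry_out", "payload": {
  "targets": [
    [[0.45,-0.8,0,0,0,0,1],[0.9,-1.6,0,0,0,0,1],[1.35,-2.4,0,0,0,0,1],[1.72,-3.16,0,0,0,0,1],[1.72,-3.16,0,0,0,0,1]]
  ]
}}

```text
time_s: 19.75
position: [0.6095, -0.0699, 0.2287]
orientation: [0.805, 0.593, -0.0, 0.001]
ft_force: [-0.8, 1.2, -1.4]
width: 0.0113
finger_force: 30.0
```

```bash
python3 - <<'E'
from h import *
s=state();p=s['position'];print(p,s['width'],s['ft_force'])
f,K=cam('side');I=f['pixels'][:,:,::-1].copy()
for z,r in((p[2]-.0509,.02),(.148,.029)):
    cv2.polylines(I,[np.round(proj(f,K,circ(.6085,-.0698,z,r))*16).astype(np.int32)],True,(0,0,255),1,0,4)
cv2.imwrite('pics/s12.png',np.hstack([cv2.resize(X[60:210,290:390],None,fx=4,fy=4,interpolation=cv2.INTER_CUBIC) for X in(f['pixels'][:,:,::-1],I)]))
E
```

```text
[ 0.6095466  -0.06989065  0.22865251] 0.011277367928356829 [-0.83765271  1.17369755 -1.44679208]
```

View pics/s12.png

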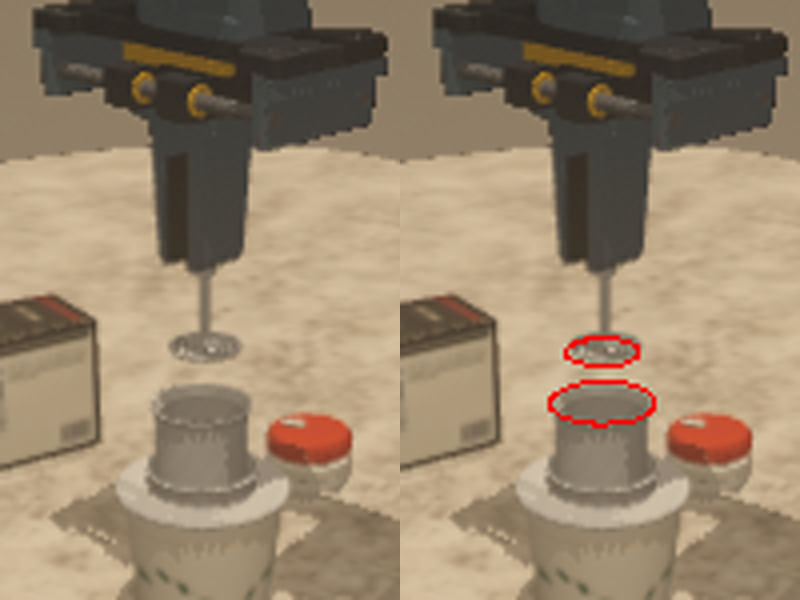

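The disc (205,347) is centred over the mouth (201,403) and level. I lower it.

Call:
{"api": "carry_out", "payload": {
  "targets": [
    [[0,0,-0.5,0,0,0,1],[0,0,-0.8,0,0,0,1],[0,0,-1.1,0,0,0,1],[0,0,-1.4,0,0,0,1],[0,0,-1.6,0,0,0,1]]
  ]
}}

```text
time_s: 20.3
position: [0.6078, -0.067, 0.1636]
orientation: [0.804, 0.594, -0.0, -0.0]
ft_force: [-0.3, -0.3, -0.4]
width: 0.0114
finger_force: 30.0
```

Call:
{"api": "carry_out", "payload": {
  "targets": [
    [[0,0,-0.1,0,0,0,1],[0,0,-0.2,0,0,0,1],[0,0,-0.25,0,0,0,1],[0,0,-0.25,0,0,0,1]]
  ]
}}

```text
time_s: 20.7
position: [0.6085, -0.0678, 0.1548]
orientation: [0.805, 0.594, 0.0, 0.0]
ft_force: [0.3, 0.2, -0.4]
width: 0.0114
finger_force: 30.0
```

Call:
{"api": "carry_out", "payload": {
  "targets": [
    [[0,0,-0.03,0,0,0,1],[0,0,-0.06,0,0,0,1],[0,0,-0.06,0,0,0,1]]
  ]
}}

```text
time_s: 21.0
position: [0.6083, -0.0677, 0.1523]
orientation: [0.804, 0.594, 0.0, 0.0]
ft_force: [0.5, -0.7, 0.7]
width: 0.011
finger_force: 30.0
```

Call:
{"api": "carry_out", "payload": {
  "targets": [
    [[0,0,-0.03,0,0,0,1],[0,0,-0.03,0,0,0,1]]
  ]
}}

```text
time_s: 21.2
position: [0.6086, -0.0677, 0.1516]
orientation: [0.804, 0.594, 0.0, 0.0]
ft_force: [-0.8, 0.4, 1.2]
width: 0.0112
finger_force: 30.0
```

Call:
{"api": "carry_out", "payload": {
  "targets": [
    [[0,0,0,0,0,0,0.85],[0,0,0,0,0,0,0.7],[0,0,0,0,0,0,0.7],[0,0,0.3,0,0,0,0.7],[0,0,1,0,0,0,0.7]]
  ]
}}

```text
time_s: 21.7
position: [0.6069, -0.0675, 0.1897]
orientation: [0.804, 0.594, -0.002, -0.002]
ft_force: [0.5, 0.2, 0.1]
width: 0.0275
finger_force: 0.0
```

Call:
{"api": "carry_out", "payload": {
  "targets": [
    [[0,0.7,0.5,0,0,0,0.7],[0,1.6,0.5,0,0,0,0.7],[0,2.6,0.5,0,0,0,0.6],[0,3.6,0.5,0,0,0,0.5],[0,4.5,0.5,0,0,0,0.5]]
  ]
}}

```text
time_s: 22.2
position: [0.6085, 0.1141, 0.2123]
orientation: [0.804, 0.594, 0.001, 0.0]
ft_force: [0.2, 0.1, -0.8]
width: 0.0451
finger_force: 0.0
```

```bash
python3 - <<'E'
from h import *
s=state();p=s['position'];print(p,s['width'],s['ft_force'])
C=[]
for n,w in(('top',(150,260,300,400)),('side',(140,260,290,410))):
    f,K=cam(n);I=f['pixels'][:,:,::-1]
    print(n,fit('filter_lid',n,f,K,.006),fit('filter_chamber',n,f,K,.098))
    C.append(cv2.resize(I[w[0]:w[1],w[2]:w[3]],(400,440),interpolation=cv2.INTER_CUBIC))
cv2.imwrite('pics/s13.png',np.hstack(C))
E
```

```text
[0.60845651 0.11412364 0.21231896] 0.045096273281511313 [ 0.15304371  0.0910658  -0.79657336]
top None (array([ 0.619 , -0.0708]), 0.37, 0.52)
side (array([0.6086, 0.1478]), 0.93, 0.58) (array([ 0.6086, -0.0686]), 0.76, 0.76)
```

View pics/s13.png

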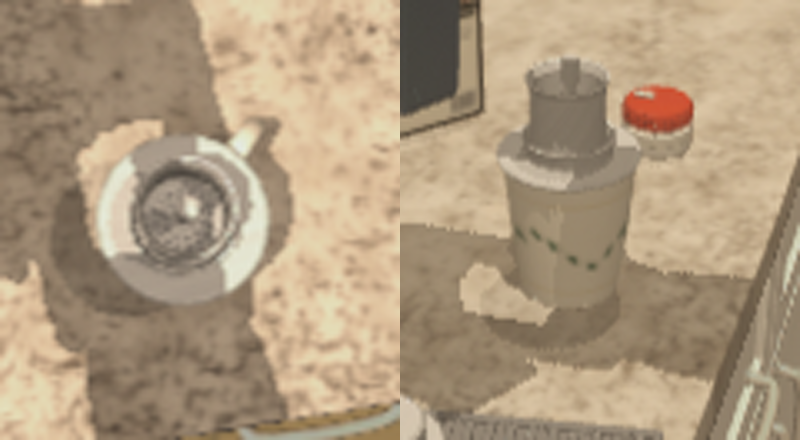

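In the top view the press disc lies centred in the chamber at (187,215). In the side view the knob stands upright out of the mouth at (570,70). I have now viewed 15 pictures, one over the allowance, so from here I check by numbers only. Next the lid.

Call:
{"api": "carry_out", "payload": {
  "targets": [
    [[0,0.82,-0.5,0,0,0,0.5],[0,0.82,-1.5,0,0,0,0.5],[0,0.82,-2.5,0,0,0,0.5],[0,0.82,-3.4,0,0,0,0.5],[0,0.82,-3.9,0,0,0,0.5]]
  ]
}}

```text
time_s: 23.0
position: [0.6068, 0.1431, 0.0521]
orientation: [0.805, 0.593, -0.002, -0.001]
ft_force: [0.1, 0.3, 0.0]
width: 0.0454
finger_force: 0.0
```

Call:
{"api": "carry_out", "payload": {
  "targets": [
    [[0,0,0,0,0,0,0.5],[0,0,0,0,0,0,0.5],[0,0,0,0,0,0,0.5]]
  ]
}}

```text
time_s: 23.3
position: [0.6099, 0.1448, 0.0571]
orientation: [0.805, 0.594, 0.002, 0.001]
ft_force: [0.5, 0.7, 0.2]
width: 0.0455
finger_force: 0.0
```

Call:
{"api": "carry_out", "payload": {
  "targets": [
    [[-0.03,0.05,-0.2,0,0,0,0.5],[-0.03,0.05,-0.4,0,0,0,0.5],[-0.03,0.05,-0.47,0,0,0,0.5],[-0.03,0.05,-0.47,0,0,0,0.5],[-0.03,0.05,-0.47,0,0,0,0.6]]
  ]
}}

```text
time_s: 23.8
position: [0.6072, 0.1472, 0.0363]
orientation: [0.804, 0.594, 0.0, 0.0]
ft_force: [0.3, -0.1, 0.2]
width: 0.0404
finger_force: 0.0
```

Call:
{"api": "carry_out", "payload": {
  "targets": [
    [[0,0,0,0,0,0,0.8],[0,0,0,0,0,0,1],[0,0,0,0,0,0,1],[0,0,0,0,0,0,1],[0,0,0,0,0,0,1]]
  ]
}}

```text
time_s: 24.3
position: [0.6074, 0.1471, 0.0366]
orientation: [0.804, 0.594, 0.0, 0.0]
ft_force: [0.1, 0.1, -0.9]
width: 0.015
finger_force: 30.0
```

Call:
{"api": "carry_out", "payload": {
  "targets": [
    [[0,0,0.3,0,0,0,1],[0,0,1.1,0,0,0,1],[0,0,2.1,0,0,0,1],[0,0,3.1,0,0,0,1],[0,0,4.1,0,0,0,1]]
  ]
}}

```text
time_s: 24.8
position: [0.6068, 0.1471, 0.2027]
orientation: [0.804, 0.594, 0.0, 0.0]
ft_force: [1.2, -0.4, -1.4]
width: 0.0145
finger_force: 30.0
```

Call:
{"api": "carry_out", "payload": {
  "targets": [
    [[0,0,0.7,0,0,0,1],[0,-0.6,0.9,0,0,0,1],[0,-1.5,0.9,0,0,0,1],[0,-2.4,0.9,0,0,0,1],[0,-2.4,0.9,0,0,0,1]]
  ]
}}

```text
time_s: 25.3
position: [0.6068, 0.0473, 0.2373]
orientation: [0.806, 0.592, -0.0, 0.001]
ft_force: [0.3, 0.6, -1.8]
width: 0.0147
finger_force: 30.0
```

```bash
python3 - <<'E'
from h import *
s=state();p=s['position'];print(p,s['width'],s['ft_force'])
for n in('top','side'):
    f,K=cam(n)
    print(n,fit('filter_lid',n,f,K,p[2]-.0306),fit('filter_chamber',n,f,K,.098),fit('filter_plate',n,f,K,.089),fit('mug',n,f,K,0),fit('filter_press',n,f,K,.101))
E
```

```text
[0.60681732 0.04728711 0.23733796] 0.014734627856093821 [ 0.32339356  0.64218638 -1.8108118 ]
top None (array([ 0.6204, -0.0767]), 0.37, 0.83) (array([ 0.6064, -0.0696]), 0.6, 0.9) None (array([ 0.6091, -0.0727]), 0.98, 0.54)
side (array([0.599 , 0.0644]), 0.72, 0.7) (array([ 0.6111, -0.0713]), 0.76, 0.96) (array([ 0.6033, -0.0551]), 0.55, 0.58) (array([ 0.5849, -0.0293]), 0.51, 0.58) (array([ 0.6422, -0.1306]), 0.15, 0.61)
```

Call:
{"api": "carry_out", "payload": {
  "targets": [
    [[0.05,-0.8,0,0,0,0,1],[0.05,-1.6,0,0,0,0,1],[0.05,-2.4,0,0,0,0,1],[0.05,-2.9,0,0,0,0,1],[0.05,-2.9,0,0,0,0,1]]
  ]
}}

```text
time_s: 26.4
position: [0.6091, -0.0673, 0.2363]
orientation: [0.805, 0.593, -0.0, 0.0]
ft_force: [0.6, 0.7, -0.5]
width: 0.0146
finger_force: 30.0
```

Call:
{"api": "carry_out", "payload": {
  "targets": [
    [[0,0,0,0,0,0,1],[0,0,-0.3,0,0,0,1],[0,0,-0.6,0,0,0,1],[0,0,-0.6,0,0,0,1],[0,0,-0.6,0,0,0,1]]
  ]
}}

```text
time_s: 26.9
position: [0.6089, -0.0642, 0.2115]
orientation: [0.804, 0.594, -0.001, -0.001]
ft_force: [-0.4, -0.3, -1.1]
width: 0.0147
finger_force: 30.0
```

```bash
python3 - <<'E'
from h import *
s=state();p=s['position'];print(p,s['width'],s['ft_force'])
f,K=cam('side')
print(fit('filter_lid','side',f,K,p[2]-.0306),fit('filter_chamber','side',f,K,.098),fit('filter_plate','side',f,K,.089),fit('mug','side',f,K,0))
for t,q in(('filter_lid',(p[0],p[1],p[2]-.0306)),('filter_chamber',(.6087,-.0698,.098)),('filter_plate',(.6087,-.0698,.089))):
    e=np.argwhere(sil(f,K,t,*q)>.5);m=np.argwhere(regions_of(t,'side')[0]['mask'])
    print(t,'pred',e.min(0),e.max(0),'seen',m.min(0),m.max(0))
E
```

```text
[ 0.60885726 -0.06423119  0.2114767 ] 0.014667479042942768 [-0.42366842 -0.27974303 -1.14933961]
(array([ 0.6009, -0.0532]), 0.75, 0.72) (array([ 0.6107, -0.0694]), 0.78, 0.62) (array([ 0.6018, -0.0581]), 0.63, 0.56) (array([ 0.5853, -0.0299]), 0.48, 0.71)
filter_lid pred [128 322] [153 355] seen [135 323] [153 356]
filter_chamber pred [155 327] [185 353] seen [156 327] [182 351]
filter_plate pred [170 319] [191 362] seen [174 318] [192 362]
```

Call:
{"api": "carry_out", "payload": {
  "targets": [
    [[0,-0.13,0,0,0,0,1],[0,-0.13,-0.1,0,0,0,1],[0,-0.13,-0.3,0,0,0,1],[0,-0.13,-0.5,0,0,0,1],[0,-0.13,-0.5,0,0,0,1]]
  ]
}}

```text
time_s: 27.8
position: [0.6081, -0.0699, 0.1903]
orientation: [0.804, 0.594, -0.001, -0.001]
ft_force: [-0.7, -0.9, -2.0]
width: 0.0142
finger_force: 30.0
```

Call:
{"api": "carry_out", "payload": {
  "targets": [
    [[0,0,0,0,0,0,1],[0,0,-0.1,0,0,0,1],[0,0,-0.2,0,0,0,1],[0,0,-0.2,0,0,0,1]]
  ]
}}

```text
time_s: 28.2
position: [0.6088, -0.07, 0.1837]
orientation: [0.804, 0.594, -0.0, -0.0]
ft_force: [-0.8, 0.4, -0.7]
width: 0.0144
finger_force: 30.0
```

Call:
{"api": "carry_out", "payload": {
  "targets": [
    [[0,0,-0.08,0,0,0,1],[0,0,-0.16,0,0,0,1],[0,0,-0.16,0,0,0,1]]
  ]
}}

```text
time_s: 28.5
position: [0.6089, -0.0701, 0.1774]
orientation: [0.804, 0.594, -0.0, -0.0]
ft_force: [-0.9, -0.7, -0.4]
width: 0.0146
finger_force: 30.0
```

Call:
{"api": "carry_out", "payload": {
  "targets": [
    [[0,0,-0.06,0,0,0,1],[0,0,-0.12,0,0,0,1],[0,0,-0.12,0,0,0,1]]
  ]
}}

```text
time_s: 28.8
position: [0.6089, -0.0701, 0.1727]
orientation: [0.804, 0.594, -0.0, -0.0]
ft_force: [0.1, 0.6, -1.0]
width: 0.0146
finger_force: 30.0
```

Call:
{"api": "carry_out", "payload": {
  "targets": [
    [[0,0,-0.03,0,0,0,1],[0,0,-0.06,0,0,0,1],[0,0,-0.06,0,0,0,1]]
  ]
}}

```text
time_s: 29.1
position: [0.6091, -0.0701, 0.1706]
orientation: [0.804, 0.594, -0.0, -0.0]
ft_force: [-0.9, -0.5, -0.8]
width: 0.0147
finger_force: 30.0
```

Call:
{"api": "carry_out", "payload": {
  "targets": [
    [[0,0,-0.03,0,0,0,1],[0,0,-0.03,0,0,0,1]]
  ]
}}

```text
time_s: 29.3
position: [0.6095, -0.0702, 0.1703]
orientation: [0.804, 0.594, 0.0, 0.0]
ft_force: [-0.4, -0.3, 2.8]
width: 0.0144
finger_force: 30.0
```

Contact comes at 0.1703 m, as expected for a seated lid. I release, rise straight up and check.

Call:
{"api": "carry_out", "payload": {
  "targets": [
    [[0,0,0,0,0,0,0.85],[0,0,0,0,0,0,0.7],[0,0,0,0,0,0,0.7],[0,0,0.3,0,0,0,0.7],[0,0,1,0,0,0,0.7]]
  ]
}}

```text
time_s: 29.8
position: [0.6076, -0.0699, 0.2078]
orientation: [0.804, 0.594, -0.002, -0.002]
ft_force: [0.3, -0.2, -0.6]
width: 0.0272
finger_force: 0.0
```

Call:
{"api": "carry_out", "payload": {
  "targets": [
    [[-0.5,0.5,0.3,0,0,0,0.7],[-1.2,1.1,0.3,0,0,0,0.7],[-1.9,1.8,0.3,0,0,0,0.7],[-2.6,2.5,0.3,0,0,0,0.7],[-3.3,3.2,0.3,0,0,0,0.7]]
  ]
}}

```text
time_s: 30.3
position: [0.4762, 0.0588, 0.2223]
orientation: [0.805, 0.594, 0.001, 0.0]
ft_force: [0.3, 0.2, -0.1]
width: 0.0272
finger_force: 0.0
```

Call:
{"api": "carry_out", "payload": {
  "targets": [
    [[-0.5,0.5,0,0,0,0,0.7],[-1,1,0,0,0,0,0.7],[-1,1,0,0,0,0,0.7]]
  ]
}}

```text
time_s: 30.6
position: [0.4351, 0.0995, 0.2224]
orientation: [0.804, 0.595, 0.0, -0.0]
ft_force: [-0.6, 0.2, 0.8]
width: 0.0274
finger_force: 0.0
```

```bash
python3 - <<'E'
from h import *
s=state();p=s['position'];print(p,s['width'],s['ft_force'])
for n in('top','side'):
    f,K=cam(n)
    print(n,fit('filter_lid',n,f,K,.140),fit('filter_press',n,f,K,.101),fit('honey_jar',n,f,K,0),fit('kitchen_timer',n,f,K,0))
    for t,z in(('filter_lid',.140),('filter_chamber',.098),('filter_plate',.089),('mug',0)):
        e=np.argwhere(sil(f,K,t,.6087,-.0698,z)>.5);r=regions_of(t,n)
        if r: m=np.argwhere(r[0]['mask']);print(t,'pred',e.min(0),e.max(0),'seen',m.min(0),m.max(0))
E
```

```text
[0.43513586 0.09953856 0.22241314] 0.027370052068394716 [-0.60999153  0.24238832  0.79290863]
top (array([ 0.6097, -0.0715]), 0.91, 0.88) None (array([0.7678, 0.1359]), 0.94, 0.67) (array([ 0.6467, -0.285 ]), 0.91, 0.98)
filter_lid pred [186 330] [219 362] seen [186 331] [218 363]
filter_plate pred [184 324] [226 366] seen [183 325] [225 367]
side (array([ 0.6087, -0.0674]), 0.95, 0.68) None (array([0.7658, 0.1393]), 0.96, 0.9) (array([ 0.6428, -0.2662]), 0.41, 0.54)
filter_lid pred [145 324] [170 356] seen [146 323] [170 356]
filter_chamber pred [155 327] [185 353] seen [170 329] [181 350]
filter_plate pred [170 319] [191 362] seen [174 319] [191 361]
mug pred [173 320] [223 360] seen [188 322] [224 359]
```

The lid, plate and mug outlines match the seated poses to within about a pixel, and the bystanders are where they were. I hand in.

```bash
python3 -c "
from bench import *
print(close_job())"
```

```text
the job is handed in; nothing more can be done
None
```

The filter is assembled on the mug in the order asked (plate, chamber, press, lid), each part seated and let go, and the job was handed in at about 31 s; I viewed 15 pictures, one over the limit of 14.

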